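# Lift a cell carrier off its rest with a lifting paddle

## Robot

A 6-joint arm with a two-finger parallel gripper is mounted at the origin on a cart in front of the work surface, level with it; the furniture and walls round the work are solid. World frame = base frame: x ahead of the robot, y to its left, z up, the work surface at z = 0. Lengths are in m, angles in rad, forces in N, time in s.
With the tool pointing down it reaches from about 0.25 to 0.775 m from the base axis. Payload 4 kg.
Tool frame: the origin (TCP) lies midway between the tips of the shut fingers; the grasp point (between the pads) lies 19 mm behind it (robot.tcp_to_grasp is the distance from the TCP to the grasp point, in m); z points along the fingers, y is the line along which they close (so a half turn about z gives the same grasp; the last joint's range is limited). The gripper opens to 94 mm and grips with 3 to 60 N. Pads are 16 mm wide; open, the fingers measure 119 mm over their backs; the gripper's body (75 mm by 177 mm) begins 78 mm behind the grasp point.
Start: joints at [1.065, 0.087, 1.371, -0, 1.684, -0.103], TCP at [0.216, 0.506, 0.206] pointing down, gripper open.
Joint ranges: [-3.1, 3.1], [-0.76, 2.03], [0.27, 2.55], [-1.08, 4.22], [0.17, 2.65], [-2.57, 2.57]. Speed limits (rad/s): [2.79, 2.79, 3.14, 3.14, 3.14, 3.14].

## Interface

Orientations are given as [roll, pitch, yaw] about the fixed x, y, z axes, in that order (R = Rz(yaw) Ry(pitch) Rx(roll)).
In Python, from bench import robot, viewer gives the robot as it stands. The module is installed in compiled form; this text tells all that it offers.
- The arm moves only by the shell command python3 -m handwheel 'ROWS' [OPENING]. ROWS is JSON, a list of rows, each a list of 6 numbers: the shift along the tool's x, y, z in units of 0.2 m (1.0 is 0.2 m), then the turn, a rotation vector about the tool's x, y, z in units of 30 degrees (1.0 is 30 degrees). In form: [[x, y, z, wx, wy, wz], ...]. A call has 1 to 10 rows; each row is the pose to reach, as a shift and turn from the pose commanded when the call began, along the tool's axes at that moment; what a row does not reach only later rows make up. A row lasts 1/12 s, in which the tool goes at most 41.7 mm and 7.16 degrees, less where a joint would pass 70% of its speed; a pose out of reach is approached as far as the arm can. A call with a number of a shift or a turn outside -1 to 1 is refused whole. A call with a gripper value outside its range is refused whole. OPENING is the gripper's target within -1 to 1 (shut at 1, half-way at 0, fully open at -1), set as the call begins (- or left out, the last holds). The fingers move at their own pace and stop on an object; the grip force is fixed at half the most. Time passes only in rows, so rows that repeat a pose let the fingers close. It gives the time, the measured TCP pose, the force, the opening and the grip force at its end, in the units of the state.
- robot.get_obs(): the state, without advancing time (a new reading comes with each control period).
- viewer.snapshot(name): name is "side" or "top" or "wrist"; returns the picture (384x512x3 uint8, red, green, blue); there is no depth.
- viewer.calibration(name): a dict with "fx", "fy", "cx", "cy" (pixels), "R" (3x3) and "t" (3): a world point X has camera coordinates R X + t. Camera axes: x right, y down, z forward; pixel columns grow to the right and rows downward; lengths in m; the calibration is good to about 2 mm. A picture is of the moment at which its call begins: read the wrist's pose just before it. calibration takes no time and is no camera call; for the wrist camera it gives the pose at the moment of the call.
- robot.close_job(): hands the job in; it is judged then, once.
The state is a dict: "time": time; "joint_positions": joint angles; "qvel": joint speeds; "joint_torque": joint torques, N m; "tool_pos": TCP position; "ee_rot": TCP orientation; "wrist_force": force on the tool from outside, world axes, zero at the start; "wrist_torque": the same for the moment, N m; "width": finger opening in m; "finger_force": force on a finger pad.
Only numpy, scipy, OpenCV 4.12 (cv2) and the standard library are available. Lean on these libraries where they do the work, as an engineer would, in place of code of your own. Each camera call takes 0.05 s, during which the arm holds its last target. There are 200 camera calls.

## Task

Take the paddle by its orange upright handle, slide its flat blade fully into the slot in the right-hand side of the green carrier until the paddle's shoulder is up against the carrier, and only then lift the carrier, with the dish on it, about 10 cm straight up off its rest. Finish while holding it there in the air on the paddle, level and still; do not touch the carrier or the dish with the gripper, and leave the filter, the post holder and the power sensor where they stand.

Things in the scene. Friction and masses are not known exactly. Their poses are not given: they have to be found in the camera images.
- paddle: Lifting paddle, loose, about 0.12 kg, standing flat on the mat. Origin: on its underside, below the middle of the handle; z up, x from handle to blade tip. Steel blade 5 mm thick, 30 mm wide, underside z = 0, tip at x = 96 mm. Dark shoulder 40 mm wide, 16 mm high, front face at x = 26 mm, so 70 mm of blade enter the slot. Foot plate 36 mm wide, x from -22 to 24 mm.
- mat: Dark rubber mat fixed to the worktop, 150 x 80 mm, 12 mm thick, on which the paddle stands at the start. Origin: centre of its underside; x along its length.
- handle (a point): Middle of the paddle's orange upright handle plate (paddle x = 0, y = 0, z = 60 mm). The plate is 12 mm thick along the paddle's x, 40 mm wide along y, and reaches from z = 3 to 85 mm. Pinched firmly across its 12 mm (fingers closing along the paddle's x) it best resists the tipping moment of the load.
- blade_tip (a point): Middle of the blade's tip: paddle x = 96, y = 0, z = 2.5 mm.
- carrier: Green square carrier, 90 x 90 x 24 mm, loose, 0.07 to 0.14 kg, lying level on the rest. Origin: centre of its underside; z up. A blind slot runs along its x from the mouth in its -x face (x = -45 mm), 82 mm deep: 44 mm wide (y -22 to 22), 10 mm high (z 3 to 13 mm). The blade goes in along +x. On top (z = 18 mm) a 6 mm high rim round a 68 mm square seat holds the dish.
- slot_mouth (a point): Centre of the slot's mouth, always in the carrier side that looks to the right as seen from the robot: carrier x = -45, y = 0, z = 8 mm.
- rest: Aluminium rest fixed to the worktop, 116 x 116 mm; two rails along its x (y 27 to 53 mm either side), tops 34 mm above the worktop, carry the carrier. Origin: centre of its underside; axes as the carrier's. Dark lugs 7 mm above the rails keep the carrier from sliding (3 mm play); before the slot mouth they lie over 30 mm off the slot's centre line, clear of the paddle.
- sample_dish: Clear round dish with two small dark cells, 60 mm in diameter, 12 mm high, 0.045 kg, loose in the seat on top of the carrier. Origin: centre of its underside.
- filter: Bystander: square black frame 50 x 50 x 9 mm with an orange filter, lying flat. Origin: centre of its underside.
- post_holder: Bystander: light grey post holder with a steel post and a black thumb screw, 25 x 41 x 95 mm, upright. Origin: centre of its underside.
- power_sensor: Bystander: black round power sensor, 48 mm in diameter, 26 mm high. Origin: centre of its underside.
There are look-alikes about, which are no part of the job. What is shaped like the paddle but red is not meant.

How it is judged:
By the outcome, as a careful person would: the job done as asked, in the order asked, and still so for the second after the job is handed in, while the arm keeps its last pose, push and grip.
It also fails if it takes over 48 s, if anything falls off the work surface, if the arm or the gripper's body presses on something with over 40 N, if the wrist force passes 120 N, or if a joint passes its speed limit or range.

## Working session

There is one attempt and no reset: what is moved stays moved. The work goes in short steps, Python scripts to look and compute and a shell command to move; the robot and the scene stay as the last step left them, time stands still between calls to the robot, and variables do not carry over. Pictures are saved under pics/ and viewed, at most 12 in all, crops included, and the job is handed in when it is done.

```bash
mkdir -p pics; python3 - <<'E'
from bench import robot, viewer
import cv2, numpy as np
ims=[viewer.snapshot(n) for n in("top","side")]
for n,i in zip(("top","side"),ims): cv2.imwrite(f"pics/{n}0.png",i[:,:,::-1]); c=viewer.calibration(n); print(n,c)
o=robot.get_obs(); print(o)
E
```

```text
top {'fx': 352.8754119865953, 'fy': 352.8754119865953, 'cx': 249.52929076793245, 'cy': 188.93470634926362, 'R': array([[ 0.00331293, -0.99984646,  0.01720685],
       [-0.98250973, -0.00645816, -0.1860992 ],
       [ 0.18618175, -0.01628936, -0.98238028]]), 't': array([-0.01140573,  0.52242846,  0.93764463])}
side {'fx': 499.9552838861928, 'fy': 499.9552838861928, 'cx': 247.0786148728378, 'cy': 192.94229314120886, 'R': array([[ 0.91881697, -0.39452881,  0.01106291],
       [-0.3238771 , -0.76970297, -0.55014631],
       [ 0.22556373,  0.50190075, -0.834995  ]]), 't': array([-0.48162234,  0.21393201,  1.41216405])}
{'time': 0.1, 'joint_positions': array([ 1.06487834e+00,  8.78787294e-02,  1.37212293e+00, -2.68740680e-06,
        1.68359005e+00, -1.03121985e-01]), 'qvel': array([-0.00068122, -0.00327198, -0.00408341, -0.0002034 , -0.00093828,
       -0.00167192]), 'joint_torque': array([ 2.19104761e-03, -3.41252196e+01, -3.03301048e+01,  7.19424477e-02,
        3.04653263e-02, -1.05971997e-04]), 'tool_pos': array([0.21536743, 0.50553453, 0.20441246]), 'ee_rot': array([-3.13960394e+00, -2.03124840e-04,  2.73879615e+00]), 'wrist_force': array([-0.46381512, -0.92514016, -0.52653961]), 'wrist_torque': array([-0.03611961,  0.00632298,  0.0317063 ]), 'finger_force': 0.0, 'width': 0.09387991980607406}
```

View pics/top0.png

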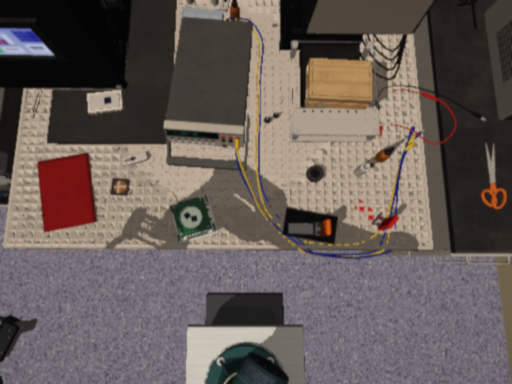

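View pics/side0.png

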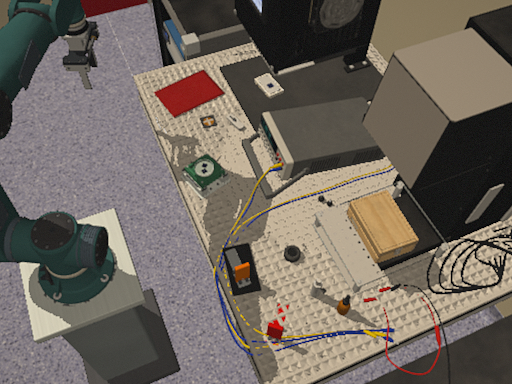

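Top view: the orange handle on the dark mat is at (326,228) with the blade pointing left. The green carrier with the dish is at (193,217). Candidates for the paddle are the orange handle (326,228), the red look-alike (388,222), the orange screwdriver (383,155) and the orange filter (120,186). I choose (326,228) and check it in a close crop.

```bash
python3 - <<'E'
import cv2, numpy as np
t=cv2.imread('pics/top0.png'); s=cv2.imread('pics/side0.png')
def c(i,x,y,w,h): return cv2.resize(i[y:y+h,x:x+w],(400,300),interpolation=cv2.INTER_CUBIC)
a=np.hstack([c(t,270,195,80,60),c(t,155,185,80,60)]);b=np.hstack([c(s,200,235,80,60),c(s,165,140,80,60)])
cv2.imwrite('pics/crop0.png',np.vstack([a,b]))
E
```

```text
(no output)
```

View pics/crop0.png

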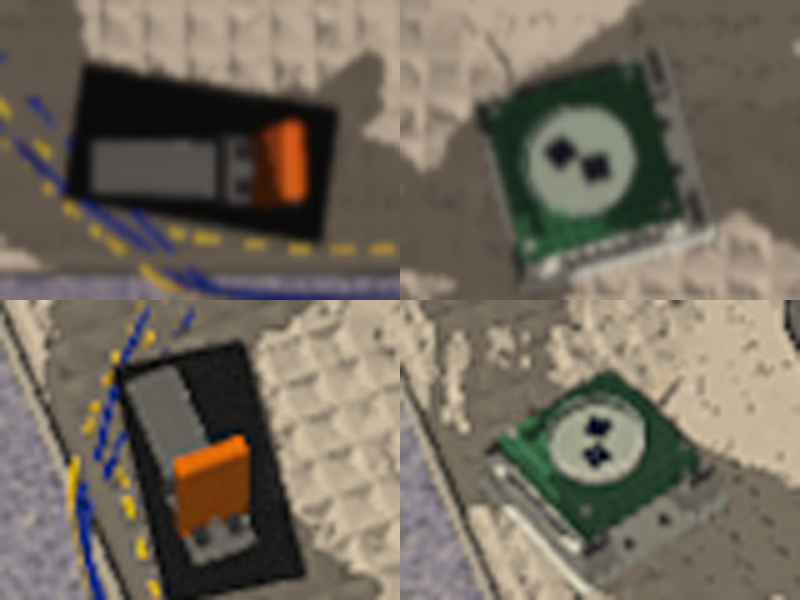

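```bash
cat > h.py <<'E'
import cv2, numpy as np
from bench import robot, viewer
def ray(c,u,v,z):
    C=-c['R'].T@c['t']; d=c['R'].T@np.array([(u-c['cx'])/c['fx'],(v-c['cy'])/c['fy'],1]); return C+d*(z-C[2])/d[2]
def proj(c,X):
    p=c['R']@np.asarray(X)+c['t']; return np.array([c['fx']*p[0]/p[2]+c['cx'],c['fy']*p[1]/p[2]+c['cy']])
def mask(im,lo,hi,box):
    h=cv2.cvtColor(im,cv2.COLOR_BGR2HSV); m=cv2.inRange(h,lo,hi); k=np.zeros_like(m); x,y,w,q=box; k[y:y+q,x:x+w]=m[y:y+q,x:x+w]; return k
def big(m):
    return max(cv2.findContours(m,cv2.RETR_EXTERNAL,cv2.CHAIN_APPROX_NONE)[0],key=cv2.contourArea)
E
python3 - <<'E'
from h import *
t=cv2.imread('pics/top0.png'); s=cv2.imread('pics/side0.png'); c=viewer.calibration('top'); d=viewer.calibration('side')
p=lambda u,v,z: ray(c,u,v,z).round(4)
tip=p(288.2,228.8,.017); sh=p(314,229,.017); h=p(328,227.6,.097)
print('tip',tip,'sh',sh,'handle',h, 'yaw',np.degrees(np.arctan2(*(tip-sh)[[1,0]])),np.linalg.norm(tip-sh))
# mat rect
m=mask(t,(0,0,0),(180,255,40),(275,200,70,50)); r=cv2.minAreaRect(cv2.convexHull(big(m))); b=np.array([p(*q,.012) for q in cv2.boxPoints(r)]); print('mat',b)
m=mask(t,(60,60,20),(95,255,255),(155,185,80,60)); r=cv2.minAreaRect(cv2.convexHull(big(m))); print(r)
b=np.array([p(*q,.058) for q in cv2.boxPoints(r)]); print('carrier',b,b.mean(0),np.degrees(np.arctan2(*(b[1]-b[0])[[1,0]])))
print('dish',p(191,217,.064), 'side dish', ray(d,165+198/5,140+137/5,.064), 'side handle', ray(d,200+212/5,235+145/5,.097))
E
```

```text
tip [ 0.4143 -0.1193  0.017 ] sh [ 0.4141 -0.1927  0.017 ] handle [ 0.4119 -0.2135  0.097 ] yaw 89.84388109614173 0.07340027247905828
mat [[ 0.3998 -0.102   0.012 ]
 [ 0.4752 -0.1163  0.012 ]
 [ 0.45   -0.2637  0.012 ]
 [ 0.3751 -0.2473  0.012 ]]
((190.9974365234375, 216.70436096191406), (32.840187072753906, 32.911888122558594), 75.46554565429688)
carrier [[0.4748 0.2063 0.058 ]
 [0.4983 0.1199 0.058 ]
 [0.4111 0.0952 0.058 ]
 [0.3886 0.1803 0.058 ]] [0.4432   0.150425 0.058   ] -74.78416725969451
dish [0.4414 0.1495 0.064 ] side dish [0.4447092  0.14680561 0.064     ] side handle [ 0.41884011 -0.21129756  0.097     ]
```

```bash
cat >> h.py <<'E'
from scipy.spatial.transform import Rotation as Ro
def rel(p,yaw_deg):
    o=robot.get_obs(); R=Ro.from_euler('xyz',o['ee_rot']); T=Ro.from_euler('xyz',[np.pi,0,np.radians(yaw_deg)])
    print('shift',(R.inv().apply(np.array(p)-o['tool_pos'])/.2).round(3),'turn',((R.inv()*T).as_rotvec()/np.radians(30)).round(3),'tcp',o['tool_pos'].round(4),'rpy',np.degrees(o['ee_rot']).round(2),'t',round(o['time'],2))
E
python3 -c "
from h import *
rel([.412,-.20,.26],180); c=viewer.calibration('wrist'); print(-c['R'].T@c['t'],c['R'],c['fx'])"
```

```text
shift [-2.287 -2.861 -0.273] turn [-0.004 -0.001 -0.769] tcp [0.2154 0.5055 0.2044] rpy [-1.7989e+02 -1.0000e-02  1.5692e+02] t 0.1
[0.1458065  0.53408617 0.38389709] [[ 0.3913956   0.9202166  -0.00330191]
 [ 0.8892716  -0.37730612  0.25852681]
 [ 0.23665483 -0.10412255 -0.96599844]] 299.72806461413956
```

```bash
python3 -m handwheel '[[-0.13,-0.16,-0.1,0,0,-0.15],[-0.26,-0.32,-0.2,0,0,-0.3],[-0.39,-0.48,-0.27,0,0,-0.45],[-0.52,-0.64,-0.27,0,0,-0.6],[-0.64,-0.8,-0.27,0,0,-0.77],[-0.76,-0.95,-0.27,0,0,-0.77],[-0.76,-0.95,-0.27,0,0,-0.77]]'
python3 -m handwheel '[[-0.06,-0.2,0,0,0,0],[-0.11,-0.4,0,0,0,0],[-0.17,-0.6,0,0,0,0],[-0.22,-0.78,0,0,0,0]]'
python3 -m handwheel '[[-0.06,-0.2,0,0,0,0],[-0.11,-0.4,0,0,0,0],[-0.17,-0.6,0,0,0,0],[-0.22,-0.78,0,0,0,0]]'
python3 -m handwheel '[[-0.06,-0.2,0,0,0,0],[-0.11,-0.4,0,0,0,0],[-0.17,-0.6,0,0,0,0],[-0.22,-0.78,0,0,0,0],[-0.22,-0.78,0,0,0,0],[-0.22,-0.78,0,0,0,0],[-0.22,-0.78,0,0,0,0]]'
python3 - <<'E'
from h import *
rel([.412,-.20,.26],180); c=viewer.calibration('wrist'); i=viewer.snapshot('wrist')[:,:,::-1]; cv2.imwrite('pics/w1.png',i); np.savez('w1.npz',**c)
E
```

```text
time: 0.68
tool_pos: [0.2822, 0.2668, 0.2598]
ee_rot: [-3.14, 0.002, 3.135]
wrist_force: [0.5, 0.5, 0.2]
width: 0.094
finger_force: 0.0
time: 1.02
tool_pos: [0.3249, 0.1142, 0.2592]
ee_rot: [3.142, 0.0, -3.14]
wrist_force: [0.7, -0.1, -0.8]
width: 0.0941
finger_force: 0.0
time: 1.35
tool_pos: [0.3693, -0.0423, 0.2592]
ee_rot: [3.141, 0.0, 3.141]
wrist_force: [-0.4, -0.0, 0.7]
width: 0.0939
finger_force: 0.0
time: 1.93
tool_pos: [0.4131, -0.1956, 0.2589]
ee_rot: [3.14, -0.001, -3.141]
wrist_force: [0.7, 0.8, 0.2]
width: 0.0937
finger_force: 0.0
shift [ 0.006 -0.022 -0.005] turn [ 0.003 -0.002  0.001] tcp [ 0.4131 -0.1956  0.2589] rpy [ 1.7991e+02 -6.0000e-02 -1.7998e+02] t 1.93
```

View pics/w1.png

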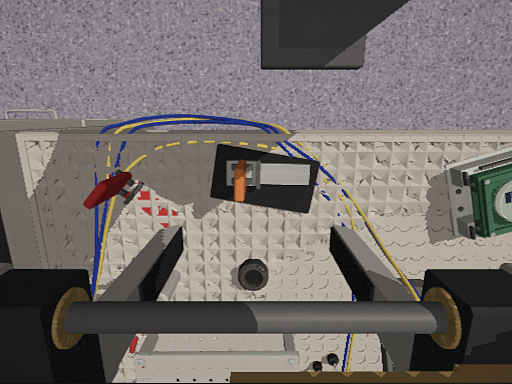

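Wrist view: orange handle at (240,180), pale blade with tip near (309,175) and dark mat. The red look-alike is apart at (108,190), and the carrier edge is at (480,200).

```bash
python3 - <<'E'
from h import *
i=cv2.imread('pics/w1.png'); c=np.load('w1.npz')
m=mask(i,(0,0,110),(180,70,255),(258,155,54,40)); m=cv2.morphologyEx(m,cv2.MORPH_OPEN,np.ones((5,5)))
r=cv2.minAreaRect(big(m)); b=np.array([ray(c,*q,.017) for q in cv2.boxPoints(r)]); print(r,b.round(4))
mo=mask(i,(5,150,60),(20,255,255),(220,140,40,70)); k=big(mo); print(cv2.minAreaRect(k)); 
g=cv2.resize(i[150:215,210:320],(792,468),interpolation=cv2.INTER_CUBIC); cv2.imwrite('pics/c1.png',g)
E
```

```text
((284.5, 174.0), (20.0, 49.0), 90.0) [[ 0.401  -0.1913  0.017 ]
 [ 0.4009 -0.1221  0.017 ]
 [ 0.4298 -0.1208  0.017 ]
 [ 0.4299 -0.1912  0.017 ]]
((239.5, 180.5), (41.0, 11.0), 90.0)
```

View pics/c1.png

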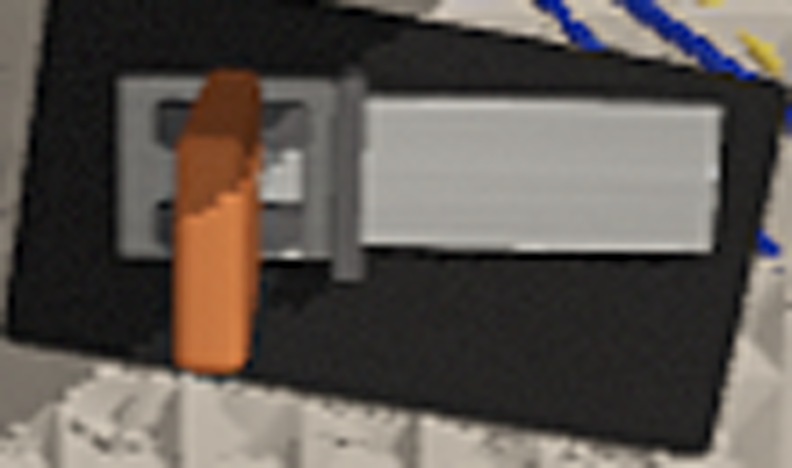

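```bash
python3 - <<'E'
from h import *
c=np.load('w1.npz'); f=lambda x,y,z: ray(c,210+(x-3.6+.0)/7.2+.5*0,150+y/7.2,z)
tip=(f(722,106,.017)+f(714,250,.017))/2; sh=(f(365,98,.017)+f(365,243,.017))/2
h=(f(180,140,.097)+f(247,138,.097)+f(245,370,.097)+f(178,368,.097))/4
d=tip-sh; print(tip,sh,np.linalg.norm(d),np.degrees(np.arctan2(d[1],d[0])),'handle',h); u=d/np.linalg.norm(d)
print('org from blade',tip-.096*u, sh-.026*u)
e=f(247,138,.097)-f(245,370,.097); print('handle dirs',e, f(178,368,.097)-f(180,140,.097))
rel([*(.5*(tip-.096*u+h))[:2],.05],178.8)
E
```

```text
[ 0.41639703 -0.12107145  0.017     ] [ 0.41496685 -0.19100626  0.017     ] 0.06994943438629618 88.82846013812681 handle [ 0.41417698 -0.21679457  0.097     ]
org from blade [ 0.41443423 -0.21705138  0.017     ] [ 0.41443526 -0.21700083  0.017     ]
handle dirs [-0.0384842   0.00069123  0.        ] [ 0.03782073 -0.00098681  0.        ]
shift [-0.006 -0.11   1.046] turn [ 0.002 -0.001  0.043] tcp [ 0.4131 -0.1951  0.2593] rpy [ 1.7995e+02 -1.0000e-02 -1.7991e+02] t 1.98
```

```bash
python3 -m handwheel '[[0,-0.11,0,0,0,0.04],[0,-0.11,0.15,0,0,0.04],[0,-0.11,0.3,0,0,0.04],[0,-0.11,0.45,0,0,0.04],[0,-0.11,0.6,0,0,0.04],[0,-0.11,0.75,0,0,0.04],[0,-0.11,0.85,0,0,0.04],[0,-0.11,0.9,0,0,0.04],[0,-0.11,0.9,0,0,0.04],[0,-0.11,0.9,0,0,0.04]]'
python3 -c "
from h import *
rel([.4143,-.2169,.053],178.8)"
```

```text
time: 2.82
tool_pos: [0.4137, -0.2176, 0.0804]
ee_rot: [-3.141, 0.001, 3.123]
wrist_force: [-0.2, 0.3, -1.0]
width: 0.0941
finger_force: 0.0
shift [-0.003  0.004  0.137] turn [-0.001  0.002  0.004] tcp [ 0.4137 -0.2176  0.0804] rpy [-1.7997e+02  6.0000e-02  1.7891e+02] t 2.82
```

```bash
python3 -m handwheel '[[0,0.004,0.07,0,0,0],[0,0.004,0.135,0,0,0],[0,0.004,0.135,0,0,0],[0,0.004,0.135,0,0,0]]'
python3 -m handwheel '[[0,0,0,0,0,0],[0,0,0,0,0,0],[0,0,0,0,0,0],[0,0,0,0,0,0],[0,0,0,0,0,0],[0,0,0,0,0,0],[0,0,0,0,0,0],[0,0,0,0,0,0],[0,0,0,0,0,0],[0,0,0,0,0,0]]' 1
python3 -c "
from h import *
rel([.4143,-.2169,.053],178.8)"
```

```text
time: 3.15
tool_pos: [0.414, -0.2178, 0.054]
ee_rot: [-3.141, 0.002, 3.121]
wrist_force: [-1.2, -0.6, 0.5]
width: 0.0941
finger_force: 0.0
time: 3.98
tool_pos: [0.4131, -0.2175, 0.0524]
ee_rot: [3.141, -0.0, 3.121]
wrist_force: [0.4, -0.2, -0.2]
width: 0.031
finger_force: 0.0
shift [-0.006  0.003 -0.003] turn [ 0.    -0.     0.001] tcp [ 0.4131 -0.2175  0.0524] rpy [179.99  -0.   178.82] t 3.98
```

```bash
python3 -m handwheel '[[0,0,0,0,0,0],[0,0,0,0,0,0],[0,0,0,0,0,0],[0,0,0,0,0,0],[0,0,0,0,0,0],[0,0,0,0,0,0]]' 1
python3 -m handwheel '[[0,0,-0.05,0,0,0],[0,0,-0.15,0,0,0],[0,0,-0.25,0,0,0],[0,0,-0.3,0,0,0],[0,0,-0.3,0,0,0],[0,0,-0.3,0,0,0]]'
python3 -c "
from h import *
C=np.array([.4435,.1485]); a=np.radians(105.2); u=np.array([np.cos(a),np.sin(a)])
p=C-u*.205; print(p); rel([*p,.112],195.2)"
```

```text
time: 4.48
tool_pos: [0.4131, -0.2174, 0.0523]
ee_rot: [3.141, -0.0, 3.121]
wrist_force: [0.0, 0.6, -0.7]
width: 0.0119
finger_force: 30.0
time: 4.98
tool_pos: [0.4135, -0.2178, 0.113]
ee_rot: [-3.141, 0.001, 3.121]
wrist_force: [0.2, 0.2, -1.5]
width: 0.012
finger_force: 30.0
[ 0.49724878 -0.04932838]
shift [-0.401  0.851  0.005] turn [-0.002  0.002 -0.546] tcp [ 0.4135 -0.2178  0.113 ] rpy [-1.7995e+02  7.0000e-02  1.7882e+02] t 4.98
```

```bash
python3 -m handwheel '[[-0.05,0.1,0,0,0,-0.1],[-0.1,0.21,0,0,0,-0.2],[-0.15,0.32,0,0,0,-0.3],[-0.2,0.43,0,0,0,-0.4],[-0.25,0.54,0,0,0,-0.5],[-0.3,0.65,0,0,0,-0.545],[-0.35,0.75,0,0,0,-0.545],[-0.4,0.85,0,0,0,-0.545],[-0.4,0.85,0,0,0,-0.545],[-0.4,0.85,0,0,0,-0.545]]'
python3 - <<'E'
from h import *
rel([.497,-.049,.112],195.2); c=viewer.calibration('wrist'); i=viewer.snapshot('wrist')[:,:,::-1]; cv2.imwrite('pics/w2.png',i); np.savez('w2.npz',**c)
E
```

```text
time: 5.82
tool_pos: [0.4958, -0.0484, 0.1108]
ee_rot: [3.14, -0.003, -2.875]
wrist_force: [-0.4, -0.4, -1.3]
width: 0.0119
finger_force: 30.0
shift [-0.005 -0.005 -0.006] turn [ 0.002 -0.006  0.003] tcp [ 0.4958 -0.0484  0.1108] rpy [ 179.93   -0.18 -164.7 ] t 5.82
```

View pics/w2.png

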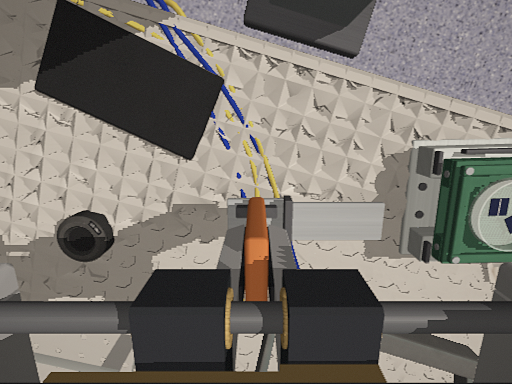

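The blade is at (292–384, 203–241) and level in view. The carrier's mouth side runs from about (447,158) to (436,262), slightly tilted to the blade. I crop in to measure it.

```bash
python3 - <<'E'
from h import *
i=cv2.imread('pics/w2.png'); cv2.imwrite('pics/c2.png',cv2.resize(i[135:275,372:512],(700,600)[:1]*1+(700,) if 0 else (600,600),interpolation=cv2.INTER_CUBIC))
E
```

```text
(no output)
```

View pics/c2.png

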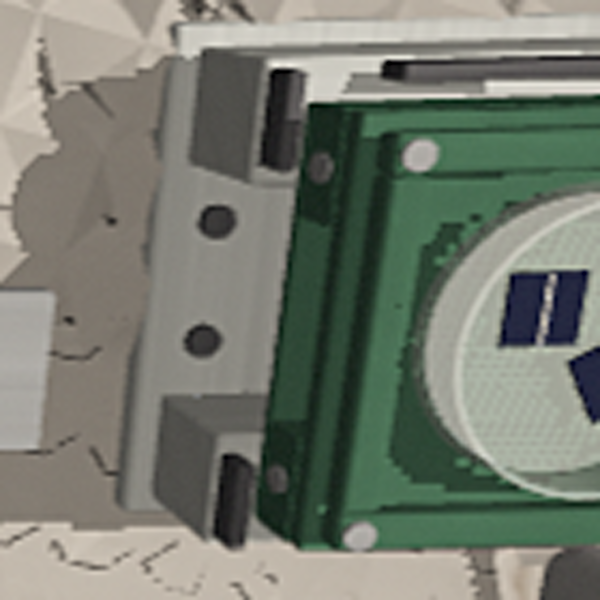

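```bash
python3 - <<'E'
from h import *
c=np.load('w2.npz'); f=lambda x,y,z: ray(c,372+x/4.286-.4,135+y/4.286-.4,z)
def L(n,a,b,z):
    A=f(*a,z);B=f(*b,z);d=A-B; print(n,A[:2].round(4),B[:2].round(4),'mid',((A+B)/2)[:2].round(4),'len',np.linalg.norm(d).round(4),'ang',np.degrees(np.arctan2(d[1],d[0])).round(2)+90+180)
L('bot',(308,103),(262,512),.034)
L('topA',(347,105),(300,549),.058)
L('topB',(362,106),(328,549),.058)
L('rest',(168,60),(122,505),.0)
L('bladetip',(55,292),(42,450),.058+.005-.001+.0075)
L('screws',(420,155),(360,536),.058)
z=.0713-.0+.0
print('expected tip', )
o=robot.get_obs(); R=Ro.from_euler('xyz',o['ee_rot']).as_matrix(); y=R[:,1]; print(y, o['tool_pos']+R@[0,.096,.053-.012-.005])
E
```

```text
bot [0.4131 0.094 ] [0.4976 0.1215] mid [0.4554 0.1078] len 0.0889 ang 108.02000000000001
topA [0.4125 0.0857] [0.4961 0.1142] mid [0.4543 0.1   ] len 0.0883 ang 108.84
topB [0.412  0.0884] [0.4946 0.1196] mid [0.4533 0.104 ] len 0.0884 ang 110.66999999999999
rest [0.4111 0.0814] [0.5149 0.1129] mid [0.463  0.0972] len 0.1084 ang 106.9
bladetip [0.4576 0.042 ] [0.4866 0.0509] mid [0.4721 0.0464] len 0.0303 ang 107.05000000000001
screws [0.4174 0.1025] [0.4903 0.1245] mid [0.4539 0.1135] len 0.0762 ang 106.81
expected tip
[-2.62561149e-01  9.64915068e-01  7.44000512e-04] [0.47037533 0.04350167 0.07508443]
```

```bash
python3 -c "
from h import *
rel([.4855,-.0058,.080],195.5)"
```

```text
shift [-0.008  0.222  0.155] turn [ 0.001 -0.005 -0.009] tcp [ 0.4957 -0.0491  0.111 ] rpy [ 1.7996e+02 -1.6000e-01 -1.6478e+02] t 5.87
```

```bash
python3 -m handwheel '[[0,0,0.08,0,0,0],[-0.008,0.05,0.155,0,-0.005,-0.009],[-0.008,0.14,0.155,0,-0.005,-0.009],[-0.008,0.222,0.155,0,-0.005,-0.009],[-0.008,0.222,0.155,0,-0.005,-0.009],[-0.008,0.222,0.155,0,-0.005,-0.009]]'
python3 - <<'E'
from h import *
rel([.4855,-.0058,.080],195.5); d=viewer.calibration('side'); s=viewer.snapshot('side')[:,:,::-1]; w=viewer.snapshot('wrist')[:,:,::-1]
cv2.imwrite('pics/s3.png',s);cv2.imwrite('pics/w3.png',w)
a=cv2.resize(s[130:240,170:280],(500,500),interpolation=cv2.INTER_CUBIC); b=cv2.resize(w[130:280,280:512],(300,194)); 
cv2.imwrite('pics/c3.png',np.hstack([a,np.vstack([b,np.zeros((306,300,3),np.uint8)])]))
print([proj(d,p).round(1) for p in ([.4545,.106,.034],[.4545,.106,.058],[.4615,.081,.0395],[.4598,.0867,.0445])])
E
```

```text
time: 6.37
tool_pos: [0.4859, -0.0067, 0.081]
ee_rot: [-3.141, 0.002, -2.872]
wrist_force: [0.1, 0.2, -1.3]
width: 0.0119
finger_force: 30.0
shift [0.001 0.005 0.005] turn [-0.001  0.003 -0.002] tcp [ 0.4859 -0.0067  0.081 ] rpy [-1.7997e+02  1.0000e-01 -1.6456e+02] t 6.37
[array([212.8, 182. ]), array([212.5, 177.6]), array([217.8, 186.5]), array([216.6, 184.3])]
```

View pics/c3.png

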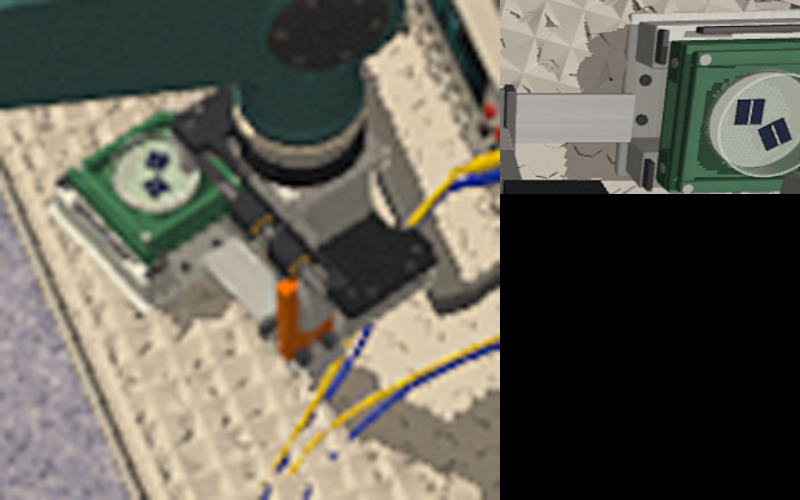

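Wrist crop: the blade is centred between the lugs and in line with the carrier. I insert in steps, watching the force.

```bash
python3 -m handwheel '[[0,0,0.006,0,0,0],[0,0.05,0.006,0,0,0],[0,0.1,0.006,0,0,0],[0,0.15,0.006,0,0,0],[0,0.15,0.006,0,0,0]]'
python3 -m handwheel '[[0,0.05,0,0,0,0],[0,0.1,0,0,0,0],[0,0.15,0,0,0,0],[0,0.2,0,0,0,0],[0,0.2,0,0,0,0],[0,0.2,0,0,0,0]]'
python3 - <<'E'
from h import *
u=np.array([np.cos(np.radians(105.5)),np.sin(np.radians(105.5))]); rel([*(np.array([.4545,.106])-.026*u),.080],195.5)
c=viewer.calibration('wrist'); w=viewer.snapshot('wrist')[:,:,::-1]; cv2.imwrite('pics/w4.png',w); np.savez('w4.npz',**c)
E
```

```text
time: 6.88
tool_pos: [0.4779, 0.025, 0.0802]
ee_rot: [3.14, 0.003, -2.87]
wrist_force: [0.0, 0.0, -1.3]
width: 0.0114
finger_force: 30.0
time: 7.38
tool_pos: [0.4678, 0.0622, 0.0803]
ee_rot: [-3.141, 0.003, -2.87]
wrist_force: [-0.3, 0.2, -0.0]
width: 0.0117
finger_force: 30.0
shift [0.005 0.099 0.002] turn [-0.001  0.005  0.001] tcp [0.4678 0.0622 0.0803] rpy [-1.7998e+02  1.6000e-01 -1.6447e+02] t 7.38
```

View pics/w4.png

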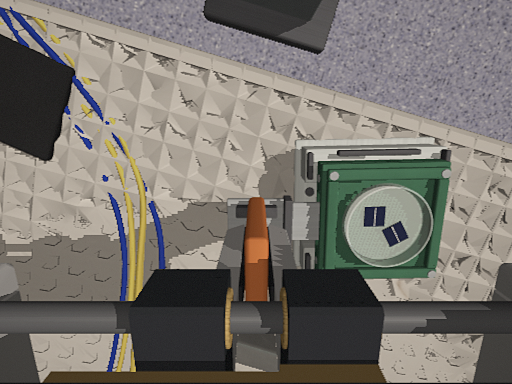

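```bash
python3 -m handwheel '[[0,0.03,0,0,0,0],[0,0.06,0,0,0,0],[0,0.08,0,0,0,0],[0,0.08,0,0,0,0]]'; python3 -m handwheel '[[0,0.008,0,0,0,0],[0,0.016,0,0,0,0],[0,0.016,0,0,0,0]]'
```

```text
time: 7.77
tool_pos: [0.4634, 0.0777, 0.0802]
ee_rot: [3.141, 0.003, -2.871]
wrist_force: [0.6, -0.1, -1.0]
width: 0.0118
finger_force: 30.0
time: 8.02
tool_pos: [0.4628, 0.0802, 0.0803]
ee_rot: [3.141, 0.003, -2.872]
wrist_force: [-0.1, -0.3, -1.2]
width: 0.0121
finger_force: 30.0
```

The blade is inside the slot with no resistance. Now I creep up to shoulder contact.

```bash
for k in 1; do :; done
python3 -m handwheel '[[0,0.007,0,0,0,0],[0,0.01,0,0,0,0],[0,0.01,0,0,0,0]]'; python3 -m handwheel '[[0,0.005,0,0,0,0],[0,0.01,0,0,0,0],[0,0.01,0,0,0,0]]'; python3 - <<'E'
from h import *
w=viewer.snapshot('wrist')[:,:,::-1]; cv2.imwrite('pics/w5.png',w); np.savez('w5.npz',**viewer.calibration('wrist'))
cv2.imwrite('pics/c5.png',cv2.resize(w[130:290,220:460],(780,520),interpolation=cv2.INTER_CUBIC))
E
```

```text
time: 8.27
tool_pos: [0.4623, 0.0818, 0.0803]
ee_rot: [-3.141, 0.003, -2.872]
wrist_force: [0.2, -0.7, -1.5]
width: 0.0122
finger_force: 30.0
time: 8.52
tool_pos: [0.4618, 0.0838, 0.0803]
ee_rot: [-3.141, 0.003, -2.872]
wrist_force: [0.8, -1.5, -1.1]
width: 0.0118
finger_force: 30.0
```

View pics/c5.png

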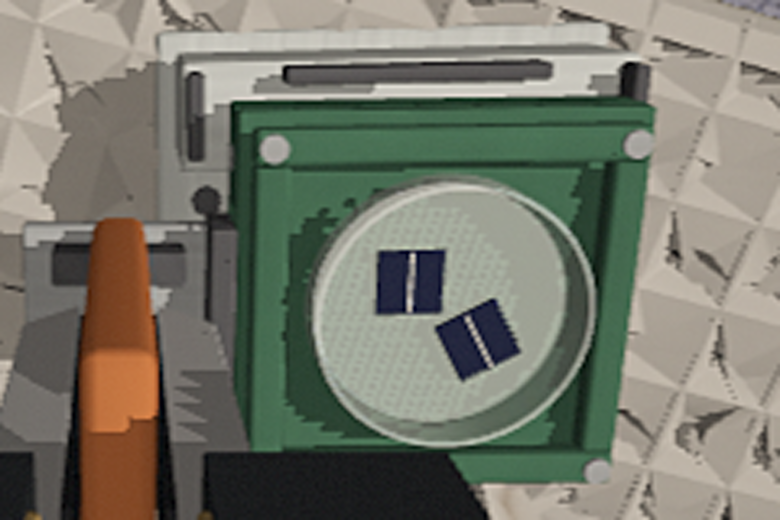

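The shoulder is at the carrier's face at crop (225,270) and a reaction of about 1.7 N is showing. A little more push confirms it is seated.

```bash
python3 -m handwheel '[[0,0.005,0,0,0,0],[0,0.005,0,0,0,0],[0,0.005,0,0,0,0]]'; python3 -m handwheel '[[0,0.005,0,0,0,0],[0,0.005,0,0,0,0],[0,0.005,0,0,0,0]]'
```

```text
time: 8.82
tool_pos: [0.4621, 0.0842, 0.0805]
ee_rot: [-3.14, 0.004, -2.872]
wrist_force: [2.5, -3.2, -2.0]
width: 0.0121
finger_force: 30.0
time: 9.07
tool_pos: [0.4623, 0.0845, 0.0807]
ee_rot: [-3.138, 0.004, -2.872]
wrist_force: [2.1, -4.9, -1.8]
width: 0.0118
finger_force: 30.0
```

```bash
python3 -m handwheel '[[0,-0.004,0,0,0,0],[0,-0.004,-0.006,0,0,0],[0,-0.004,-0.012,0,0,0],[0,-0.004,-0.018,0,0,0],[0,-0.004,-0.025,0,0,0],[0,-0.004,-0.035,0,0,0],[0,-0.004,-0.045,0,0,0],[0,-0.004,-0.06,0,0,0],[0,-0.004,-0.075,0,0,0],[0,-0.004,-0.075,0,0,0]]'
python3 - <<'E'
from h import *
print(robot.get_obs()['wrist_force'],robot.get_obs()['wrist_torque'])
s=viewer.snapshot('side')[:,:,::-1]; w=viewer.snapshot('wrist')[:,:,::-1]
a=cv2.resize(s[130:230,170:270],(400,400),interpolation=cv2.INTER_CUBIC); b=cv2.resize(w[130:290,220:460],(400,267)); 
cv2.imwrite('pics/c6.png',np.hstack([a,np.vstack([b,np.zeros((133,400,3),np.uint8)])]))
E
```

```text
time: 9.9
tool_pos: [0.4611, 0.0868, 0.096]
ee_rot: [3.138, 0.003, -2.872]
wrist_force: [-0.2, 0.0, -2.3]
width: 0.0116
finger_force: 30.0
[-1.57684901e-01  1.20892864e-03 -2.28281919e+00] [-0.01839845 -0.01416122 -0.01996976]
```

View pics/c6.png

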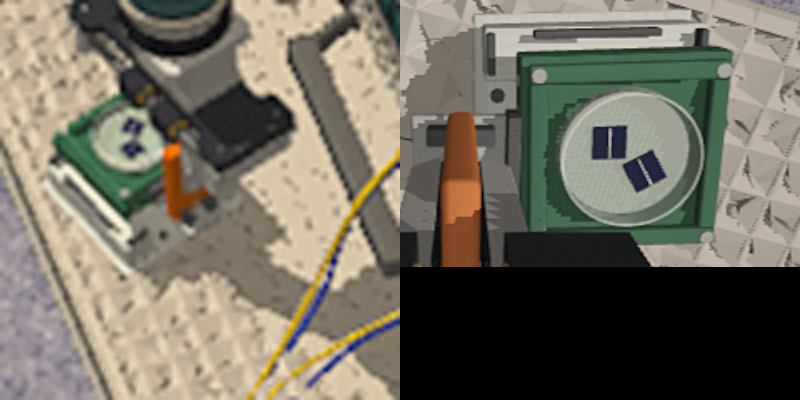

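Both views show the carrier clear of the rest and sitting on the blade, with the shoulder closed up and the dish in its seat. The load is 2.3 N, as expected. I raise it the rest of the way.

```bash
python3 -m handwheel '[[0,0,-0.03,0,0,0],[0,0,-0.08,0,0,0],[0,0,-0.14,0,0,0],[0,0,-0.2,0,0,0],[0,0,-0.26,0,0,0],[0,0,-0.32,0,0,0],[0,0,-0.37,0,0,0],[0,0,-0.41,0,0,0],[0,0,-0.43,0,0,0],[0,0,-0.43,0,0,0]]'
python3 -m handwheel '[[0,0,0,0,0,0],[0,0,0,0,0,0],[0,0,0,0,0,0],[0,0,0,0,0,0],[0,0,0,0,0,0],[0,0,0,0,0,0]]'
python3 - <<'E'
from h import *
s=viewer.snapshot('side')[:,:,::-1]; w=viewer.snapshot('wrist')[:,:,::-1]
t=viewer.snapshot('top')[:,:,::-1]
cv2.imwrite('pics/w7.png',w);cv2.imwrite('pics/s7.png',s); np.savez('w7.npz',**viewer.calibration('wrist'))
a=cv2.resize(s[70:230,150:310],(400,400),interpolation=cv2.INTER_CUBIC); b=cv2.resize(w[130:290,220:460],(400,267)); 
cv2.imwrite('pics/c7.png',np.hstack([a,np.vstack([b,np.zeros((133,400,3),np.uint8)])]))
# level check: dot pixel positions, same camera-to-paddle geometry as before the lift
w5=cv2.imread('pics/w5.png')
for n,i in(('w5',w5),('w7',w)):
    m=mask(i,(60,60,20),(95,255,255),(270,130,180,160)); print(n,cv2.minAreaRect(big(m)))
o=robot.get_obs(); print(o['tool_pos'],np.degrees(o['ee_rot']),abs(o['qvel']).max(),o['wrist_force'],o['time'])
E
```

```text
time: 10.83
tool_pos: [0.4618, 0.085, 0.1826]
ee_rot: [-3.141, 0.005, -2.872]
wrist_force: [-1.1, -0.0, -2.4]
width: 0.0117
finger_force: 30.0
time: 11.33
tool_pos: [0.461, 0.085, 0.1809]
ee_rot: [3.141, 0.002, -2.872]
wrist_force: [0.7, -0.8, -3.5]
width: 0.0119
finger_force: 30.0
w5 ((355.0, 219.0), (118.0, 130.0), 90.0)
w7 ((354.5, 217.0), (118.0, 129.0), 90.0)
[0.46117094 0.08498415 0.18120928] [ 1.79994829e+02  1.46948992e-01 -1.64558694e+02] 0.0016735546079887902 [ 0.02171592 -0.3603559  -2.38642167] 11.4833
```

View pics/c7.png

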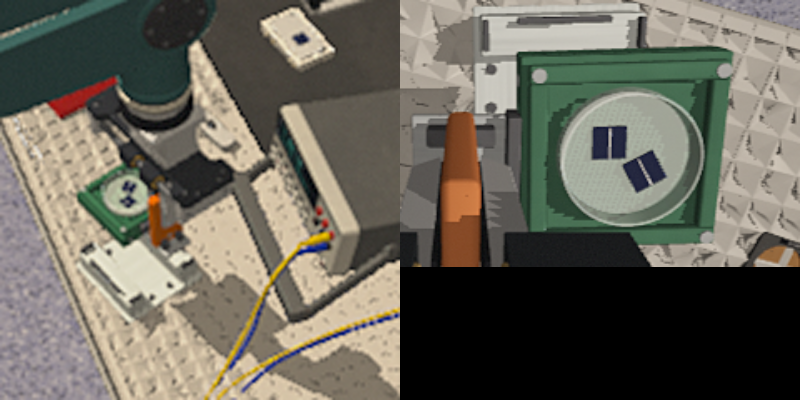

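The carrier hangs level on the paddle, about 10 cm above the rest, still and with the dish seated. I hand the job in.

```bash
python3 -c "
from bench import robot
print(robot.close_job())"
```

```text
the job is handed in; nothing more can be done
None
```

I slid the paddle's blade fully into the carrier's slot until the shoulder was up against the carrier, then lifted the carrier with its dish about 10 cm straight up; it was level and still on the paddle when I handed the job in at about 11.5 s.

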